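# Clip the slide rack onto the drip loop

## Robot

A 7-joint arm with a two-finger parallel gripper is mounted at the origin on the work surface. World frame = base frame: x ahead of the robot, y to its left, z up, the work surface at z = 0. Lengths are in m, angles in degrees, forces in N, time in s.
With the tool pointing down it reaches from about 0.425 to 0.875 m from the base axis. Payload 4.7 kg.
Tool frame: the origin (TCP) lies on the front face of the gripper's body, between the roots of the fingers; the fingertips stand 70 mm ahead of it and the grasp point (between the pads) lies 51 mm ahead of it (tip_extent is the distance from the TCP to the fingertips, in m); z points along the fingers, y is the direction in which the jaws open and shut (so a half turn about z gives the same grasp; the last joint's range is limited). The gripper opens to 87 mm and grips with 3 to 60 N. Pads are 19 mm wide; open, the fingers measure 117 mm over their backs; the gripper's body (75 mm by 190 mm) begins 51 mm behind the grasp point.
Start: joints at [-69.895, 18.392, -4.016, 83.108, 1.295, 78.541, -3.26], TCP at [0.215, 0.613, 0.292] pointing down, gripper open.
Joint ranges: [-163.93, 163.93], [-17.29, 119.83], [-79.2, 71.16], [3.27, 140.29], [-89.18, 269.18], [5.43, 117.66], [-154.24, 154.24]. Speed limits (degrees/s): [147.25, 147.25, 180, 180, 180, 180, 180].

## Interface

Orientations are given as [roll, pitch, yaw] about the fixed x, y, z axes, in that order (R = Rz(yaw) Ry(pitch) Rx(roll)).
In Python, from cell import * gives the robot as it stands.
- The arm moves only by the tool carry_out, never from a script. Its argument "increments" is text: rows parted by semicolons, each of 7 numbers parted by spaces: the opening, from 0 (shut) to 1 (fully open), then the shift along the tool's x, y, z in m, then the turn, a rotation vector about the tool's x, y, z in degrees. A call has 1 to 20 rows; each row shifts and turns the pose as measured when the row begins, along the tool's axes as they then stand; what a row does not reach is not made up. A row lasts 1/8 s, in which the tool goes at most 62.5 mm and 10.7 degrees, less where a joint would pass 70% of its speed; a pose out of reach is approached as far as the arm can. A call is refused whole if a number of a shift passes 0.0625 or a number of a turn 10.7, either way. A call with a gripper value outside its range is refused whole. The fingers move at their own pace and stop on an object; "force" is the grip in N (left out, the last holds). Time passes only in rows, so rows that do not move let the fingers close. It gives the time, the measured TCP pose, the force and the opening at its end, in the units of the state.
- get_obs(): the state, without advancing time (a new reading comes with each control period).
- read_camera(name): name is "side" or "top"; returns a dict with "img" (420x560x3 uint8, blue, green, red), "fx", "fy", "cx", "cy" (pixels), "k1" (the pictures are not rectified: a ray, as slopes to the right and down, at radius r is drawn at 1 + k1 r^2 times it, then the intrinsics apply), "world_from_camera" (4x4, takes a point from camera to world coordinates). Camera axes: x right, y down, z forward; pixel columns grow to the right and rows downward; lengths in m; the calibration is good to about 2 mm. A picture is of the moment at which its call begins. There is no depth.
- sign_off(): hands the job in, once; it reports no verdict.
Trained networks look in a picture, given as the dict that the camera call returned (one of the last four; its "shot" number tells which), for a name from the list of things; names that differ only in an ending like _2 or _b are one class to them, and where a whole thing is asked for, a point or a joint stands for the part that bears it (a point fixed in the world has none). Each returns a list of dicts, best first, with "confidence" (0 to 1); they miss things now and then, are a little off and sometimes report something else, mostly with a low value. They report only what shows in the picture. A call takes as long as a camera call. They do not tell look-alikes from the thing itself.
- masks_of(target, picture): "pixels" (420x560 bool, what is visible of it) and "bbox" ([left, top, right, bottom] in pixels, round what is visible of it).
The state is a dict: "time_s": time; "qpos": joint angles; "joint_velocities": joint speeds; "effort": joint torques, N m; "tool_pos": TCP position; "tool_rot": TCP orientation; "force": force on the tool from outside, world axes, zero at the start; "wrist_torque": the same for the moment, N m; "grip_width": finger opening in m.
Only numpy, scipy, OpenCV 4.12 (cv2) and the standard library are available. Lean on these libraries where they do the work, as an engineer would, in place of code of your own. Each camera call takes 0.05 s, during which the arm holds its last target.

## Task

Pick up the steel slide rack by its black handle and gently push its snap hook onto the front bar of the drip stand's wire loop until the sprung gate flicks shut behind the bar. Then let the rack down so that it hangs upright from the bar by the hook, and let go; do not shove the wire loop hard, it is easily bent, and leave the canister, the dropper bottle and the slide box alone.

Things in the scene. Friction and masses are not known exactly. Their poses are not given: they have to be found in the camera images.
- rack_grip (a point): Centre of the black square handle (22 x 22 mm, 40 mm tall) on top of the loose slide rack, 150 mm above the rack's underside, on its centre line. Axes are the rack's: z up, y along the basket's 90 mm side, x the way the hook's mouth (gate and nose) faces; the closed spine is at -x. The rack stands upright on the bench, 170 mm tall, 0.15 to 0.3 kg. Below the hook: steel basket 40 x 90 x 30 mm.
- hook_mouth (a point): Middle of the hook's mouth, on the gate, between nose and jaw: 14 mm to +x of the rack's centre line, 100 mm above its underside (50 mm below the handle's centre). Axes as the rack's. Hook 14 mm thick along y. Nose underside 7 mm above this point, jaw top 14 mm below; the nose sticks out 7 mm farther in +x. An 8 mm bar enters best at this height (2 mm above to 3 mm below it also goes).
- hook_seat (a point): Where the axis of the bar lies when the rack hangs: under the V notch of the crown, on the rack's centre line, 113 mm above the rack's underside, 37 mm below the handle's centre, 13 mm higher than the middle of the mouth. The spine's inner face is 12 mm to -x of it: the bar has to go in until it meets or nearly meets the spine (the gate flicks shut in the last 2 to 6 mm). Axes as the rack's.
- gate (a joint): Swing of the hook's sprung gate, rad: 0 shut (upright, its tip at the nose), grows to 1.45 as it is pushed inwards (towards the spine). It is a 20 mm steel flap hinged at the bottom of the mouth; pushing it right open with the bar takes about 3 to 5 N, and it springs back by itself once the bar is past.
- stand: Drip stand fixed to the bench: white foot, steel drip tray 130 mm wide (lip 20 mm high), thin steel post, and on top a level rectangular loop of 8 mm wire in a black clamp on the post. Origin on the bench below the middle of the loop's usual front bar; z up; y along the bar; x from the bar to the post, 85 mm behind it and 160 mm tall. The hook is pushed on along +x, its mouth facing +x.
- loop_usual (a point): Usual middle of the loop's front bar (72 mm long along y, 8 mm thick, axis 160 mm above the bench, side wires run back from both ends); fixed to the stand, its axes. The loop is shifted in its clamp, so the real bar lies up to 20 mm before or behind this point along x, unmeasured: find it by touch or sight. It does not give, and bends if the rack is pressed on it with over 22 N in any direction.
- canister_center (a point): Bystander: white plastic canister, 54 mm across, 112 mm tall, standing upright; this point is half-way up.
- dropper_center (a point): Bystander: amber dropper bottle, 28 mm across, 62 mm tall, standing upright; this point is half-way up.
- slidebox_center (a point): Bystander: red flat slide box, 85 x 110 x 34 mm; this point is its centre.
Things that resemble listed ones, but are neither listed nor needed, are in the scene too. Of the things like the part that bears rack_grip, leave any that is green or yellow; of the rest the larger one is meant.

How it is judged:
By the outcome, as a careful person would: the job done as asked, in the order asked, and still so for the second after the job is handed in, with the robot touching nothing.
It also fails if it takes over 59 s, if anything falls off the work surface, if the arm or the gripper's body presses on something with over 40 N, if the wrist force passes 120 N, or if a joint passes its speed limit or range.

## Working session

There is one attempt and no reset: what is moved stays moved. The work goes in short steps, Python scripts to look and compute and a tool call to move; the robot and the scene stay as the last step left them, time stands still between calls to the robot, and variables do not carry over. Pictures are saved under pics/ and viewed, and the job is handed in when it is done.

Besides the shell and the picture viewer there is one more tool, called after "Emit:" by a JSON object that holds its "name" and its "arguments", one argument or row to a line. carry_out: Moves the arm, as the interface text tells. Its arguments: {"type":"object","properties":{"increments":{"type":"string"},"force":{"type":"number"}},"required":["increments"]}

```bash
ls; mkdir -p pics; python3 - <<'E'
from cell import *
import cv2,json
o=get_obs();print(o)
for n in("side","top"):
    p=read_camera(n);cv2.imwrite(f"pics/{n}0.png",p["img"])
    print(n,p["fx"],p["fy"],p["cx"],p["cy"],p["k1"],p["world_from_camera"],p["shot"])
    for t in("rack_grip","stand","gate","hook_mouth","canister_center","dropper_center","slidebox_center"):
        print(t,[(round(m["confidence"],2),m["bbox"]) for m in masks_of(t,p)])
E
```

```text
pics
{'time_s': 0.0, 'qpos': array([-69.89682448,  18.43939519,  -4.01576066,  83.1742826 ,
         1.29436207,  78.54070544,  -3.25969122]), 'joint_velocities': array([-0.00408807, -0.05331527, -0.01349155, -0.05247343,  0.04230908,
       -0.09456283,  0.02567781]), 'effort': array([ 4.18418017e-05, -4.91277552e+01, -4.03557736e-01, -3.12530959e+01,
       -6.37645600e-02,  4.38608578e-02,  1.74302277e-04]), 'tool_pos': array([0.21468261, 0.61308233, 0.29116304]), 'tool_rot': array([-1.79890825e+02,  5.02446467e-03,  1.60706964e+02]), 'force': array([-0.71141666,  0.57094575, -0.06689721]), 'wrist_torque': array([1.89939563e-05, 1.37867329e-03, 5.72142678e-02]), 'grip_width': 0.08711998749743331}
side 397.31103311411795 397.31103311411795 288.24875560995326 211.73967845688563 -0.003274980519375198 [[ 7.95494363e-01 -3.07326837e-01  5.22244132e-01  1.58507767e-01]
 [-6.05960987e-01 -4.03456171e-01  6.85590549e-01 -4.65675482e-01]
 [ 2.24303699e-06 -8.61842987e-01 -5.07175183e-01  5.33421509e-01]
 [ 0.00000000e+00  0.00000000e+00  0.00000000e+00  1.00000000e+00]] 1
rack_grip [(0.97,
[... 673 characters left out ...]
31]
 [-0.9997603  -0.01011888 -0.01941538  0.11552944]
 [ 0.02082286 -0.16547408 -0.98599429  0.93538857]
 [ 0.          0.          0.          1.        ]] 2
rack_grip [(0.88, [199.8, 264.7, 245.2, 286.8]), (0.7, [227.5, 201.4, 269.4, 236.5]), (0.7, [254.4, 154.0, 279.9, 188.8]), (0.57, [199.9, 148.3, 230.6, 179.3])]
stand [(0.98, [370.3, 192.3, 462.3, 277.3])]
gate []
hook_mouth [(0.97, [226.5, 201.7, 272.4, 238.7]), (0.8, [202.6, 265.1, 241.9, 286.3]), (0.67, [199.3, 152.5, 231.4, 180.9]), (0.61, [252.9, 147.1, 283.0, 185.5])]
canister_center [(0.97, [318.0, 117.8, 346.9, 152.2]), (0.3, [226.4, 202.7, 268.0, 235.6])]
dropper_center []
slidebox_center [(0.9, [114.1, 191.8, 174.1, 233.8])]
```

View pics/side0.png

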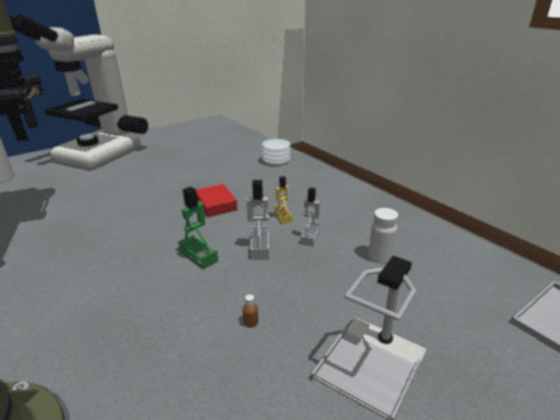

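View pics/top0.png

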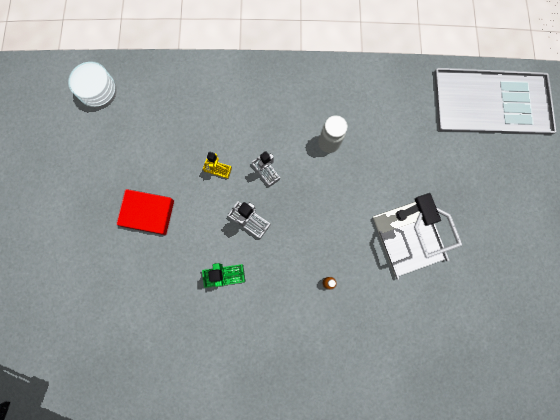

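```bash
python3 - <<'E'
import cv2
a=cv2.imread("pics/side0.png")
cv2.imwrite("pics/s_crop.png",cv2.resize(a[165:275,165:330],None,fx=4.8,fy=4.8,interpolation=3))
a=cv2.imread("pics/top0.png")
cv2.imwrite("pics/t_crop.png",cv2.resize(a[140:295,190:390],None,fx=3.8,fy=3.8,interpolation=3))
E
```

```text
(no output)
```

View pics/s_crop.png

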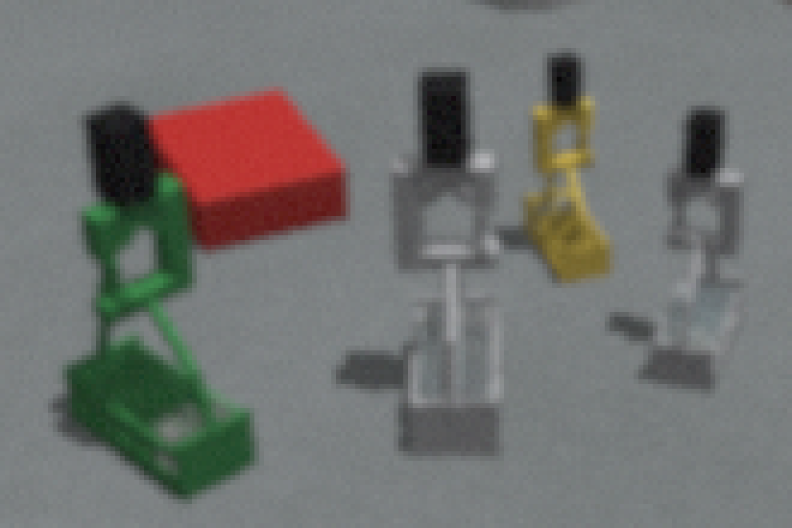

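View pics/t_crop.png

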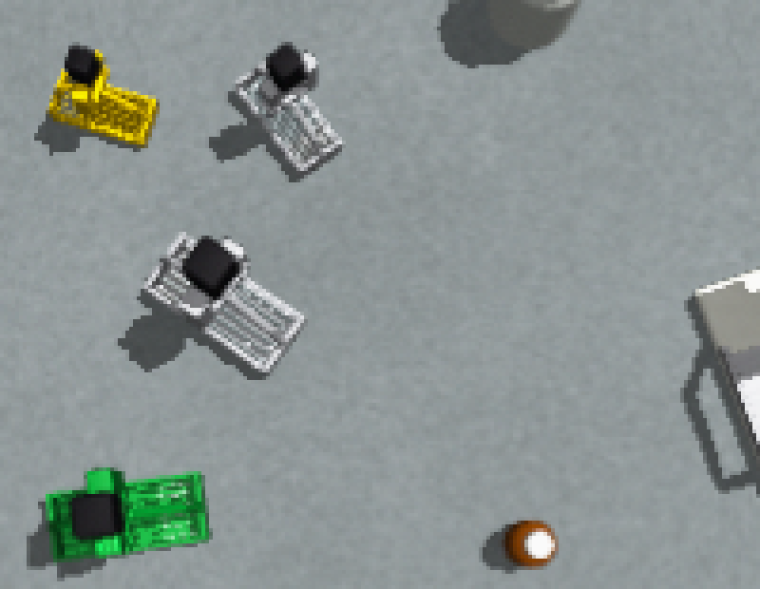

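```bash
cat > h.py <<'E'
import numpy as np,cv2,json
from cell import *
def proj(p,P):
    T=np.linalg.inv(p["world_from_camera"]); P=np.atleast_2d(P)
    c=P@T[:3,:3].T+T[:3,3]; s=c[:,:2]/c[:,2:]; f=1+p["k1"]*(s**2).sum(1,keepdims=True); s=s*f
    return s*[p["fx"],p["fy"]]+[p["cx"],p["cy"]]
def ray(p,uv):
    d=(np.array(uv,float)-[p["cx"],p["cy"]])/[p["fx"],p["fy"]]; s=d.copy()
    for _ in range(20): s=d/(1+p["k1"]*(s@s))
    T=np.array(p["world_from_camera"]);v=T[:3,:3]@[s[0],s[1],1];return T[:3,3],v/np.linalg.norm(v)
def atz(p,uv,z):
    o,v=ray(p,uv);return o+v*(z-o[2])/v[2]
def tri(p1,u1,p2,u2):
    o1,a=ray(p1,u1);o2,b=ray(p2,u2)
    A=np.stack([a,-b],1);t=np.linalg.lstsq(A,o2-o1,rcond=None)[0]
    q1=o1+t[0]*a;q2=o2+t[1]*b;return (q1+q2)/2,np.linalg.norm(q1-q2)
E
python3 - <<'E'
from h import *
import pickle
S=read_camera("side");T=read_camera("top")
pickle.dump((S,T),open("p0.pkl","wb"))
for n,p,bb in(("side",S,(225,170,295,270)),("top",T,(195,190,290,250)),("top",T,(360,180,470,285)),("side",S,(305,250,435,415))):
    pass
cv2.imwrite("pics/s2.png",cv2.resize(S["img"][170:265,230:290],None,fx=6,fy=6,interpolation=cv2.INTER_CUBIC))
cv2.imwrite("pics/t2.png",cv2.resize(T["img"][192:246,215:280],None,fx=10,fy=10,interpolation=cv2.INTER_CUBIC))
cv2.imwrite("pics/s3.png",cv2.resize(S["img"][250:415,305:435],None,fx=3.6,fy=3.6,interpolation=cv2.INTER_CUBIC))
cv2.imwrite("pics/t3.png",cv2.resize(T["img"][180:285,360:470],None,fx=5.6,fy=5.6,interpolation=cv2.INTER_CUBIC))
# handle
print("handle top", tri(S,(257.8,181.5),T,(245.5,208.5)))
print(atz(T,(245.5,208.5),.17), atz(T,(268,155),.13))
E
```

```text
handle top (array([0.55875594, 0.16520288, 0.16827215]), np.float64(0.0010758158243959288))
[0.55798556 0.16534679 0.17      ] [0.6777161  0.12376654 0.13      ]
```

View pics/s2.png

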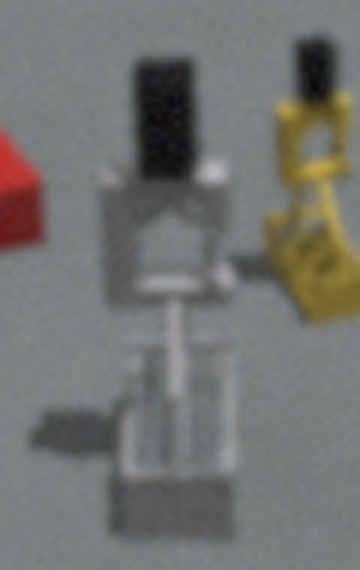

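View pics/t2.png

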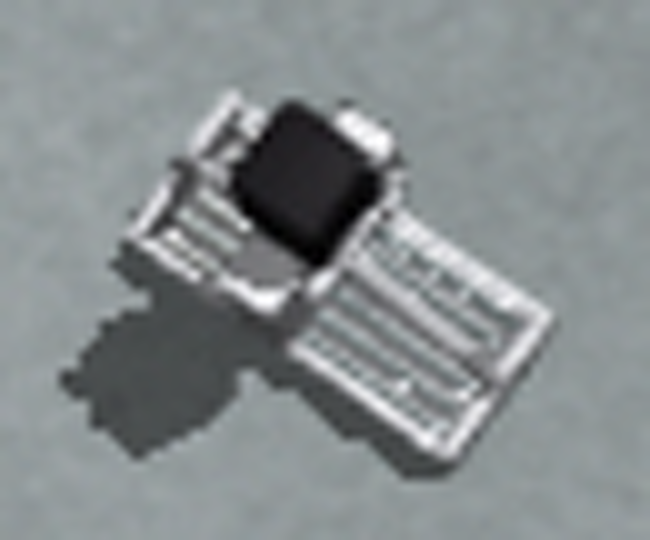

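View pics/s3.png

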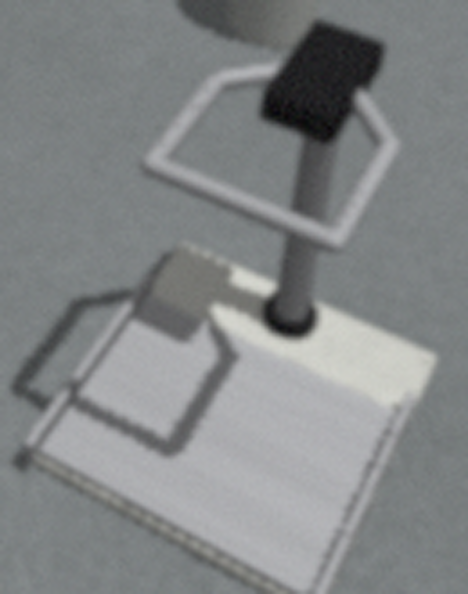

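View pics/t3.png

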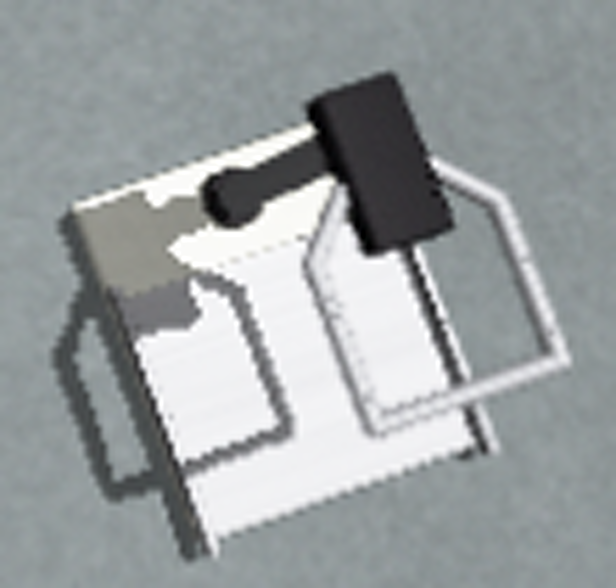

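```bash
python3 - <<'E'
from h import *
import pickle
S,T=pickle.load(open("p0.pkl","rb"))
c=[atz(T,u,.03) for u in((270,223.5),(260,237.5),(228,215.5),(238.5,201.5))]
c=np.array(c);print(c.round(4));print(np.linalg.norm(c-np.roll(c,1,0),axis=1))
ctr=c.mean(0);print("ctr",ctr)
# y axis dir (long)
v=(c[0]-c[3])+(c[1]-c[2]);yaw=np.degrees(np.arctan2(v[1],v[0]));print("long dir",yaw)
# side basket rim
A,e1=tri(S,(346.7,295.3),T,(426.8,257.5));B,e2=tri(S,(399.4,317.2),T,(460.9,244.1))
print("bar",A,e1,B,e2,np.linalg.norm(A-B))
for u in((426.8,257.5),(460.9,244.1)):print(atz(T,u,.164))
for u in((346.7,295.3),(399.4,317.2)):print(atz(S,u,.164))
hp=ctr.copy();hp=np.array([.5585,.1653,0])
for k,th in enumerate((yaw+90,yaw-90)):
    x=np.array([np.cos(np.radians(th)),np.sin(np.radians(th)),0]);z=np.array([0,0,1]);y=np.cross(z,x)
    def W(a,b,cc):return hp+a*x+b*y+cc*z
    polys=[]
    for s in(-.007,.007):
        polys.append([W(.021,s,.107),W(.021,s,.12),W(.011,s,.13),W(-.018,s,.13),W(-.018,s,.08),W(.021,s,.08),W(.014,s,.086),W(-.012,s,.086),W(-.012,s,.115),W(0,s,.12),W(.014,s,.107),W(.021,s,.107)])
        polys.append([W(.014,s,.086),W(.014,s,.107)])
    for zz in(0,.03):
        polys.append([W(a*.02,b*.045,zz) for a,b in((1,1),(1,-1),(-1,-1),(-1,1),(1,1))])
    for zz in(.13,.17):
        polys.append([W(a*.011,b*.011,zz) for a,b in((1,1),(1,-1),(-1,-1),(-1,1),(1,1))])
    for n,p,(l,t,r,b),f in(("s",S,(225,165,290,265),6),("t",T,(215,192,280,246),10)):
        im=cv2.resize(p["img"][t:b,l:r],None,fx=f,fy=f,interpolation=cv2.INTER_CUBIC)
        for q in polys:
            u=((proj(p,np.array(q))-[l,t]+.5)*f).astype(np.int32);cv2.polylines(im,[u],False,(0,0,255),1)
        cv2.imwrite(f"pics/ov_{n}{k}.png",im)
    print(k,th)
a=cv2.imread("pics/ov_s0.png");b=cv2.imread("pics/ov_s1.png");cv2.imwrite("pics/ov_s.png",np.hstack([a,b]))
E
```

```text
[[0.5479 0.1184 0.03  ]
 [0.516  0.1406 0.03  ]
 [0.5653 0.2138 0.03  ]
 [0.5978 0.1907 0.03  ]]
[0.08785363 0.03887637 0.0882631  0.03984608]
ctr [0.55672474 0.16586893 0.03      ]
long dir -124.26091790315704
bar [ 0.46795257 -0.18816043  0.16072005] 0.00325525111991601 [ 0.49364892 -0.25817853  0.16048411] 0.0017739217535235594 0.07458480128446428
[ 0.46647455 -0.18582123  0.164     ]
[ 0.4926745  -0.25582395  0.164     ]
[ 0.46685489 -0.19118553  0.164     ]
[ 0.49140844 -0.26047904  0.164     ]
0 -34.260917903157036
1 -214.26091790315704
```

View pics/ov_s.png

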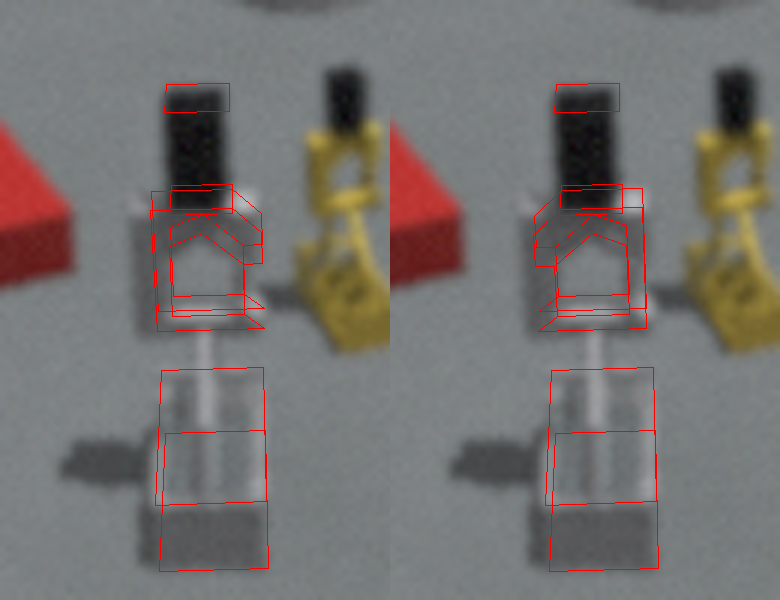

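View pics/ov_t0.png

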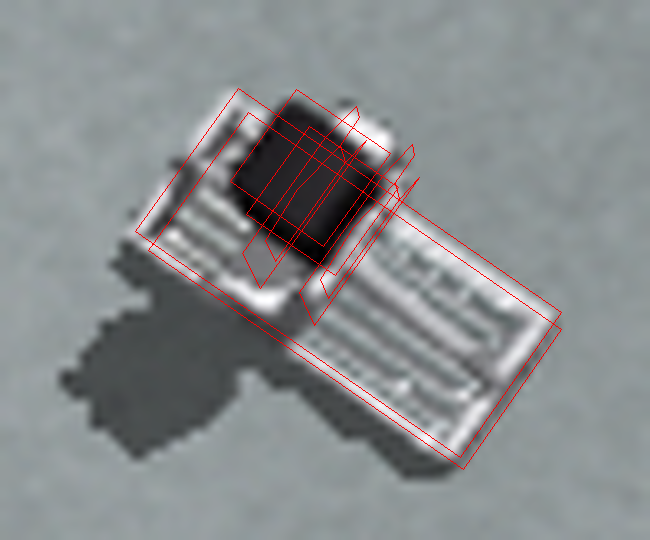

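```bash
cat >> h.py <<'E'
def rect(p,img,O,ex,ey,w,h,s):
    "image over plane O + a*ex + b*ey(down); w,h half sizes m; s px/m"
    nx,ny=int(2*w*s),int(2*h*s)
    a,b=np.meshgrid(np.linspace(-w,w,nx),np.linspace(-h,h,ny))
    P=O+a[...,None]*ex+b[...,None]*ey
    u=proj(p,P.reshape(-1,3)).reshape(ny,nx,2).astype(np.float32)
    return cv2.remap(img,u[...,0],u[...,1],cv2.INTER_CUBIC)
E
python3 - <<'E'
from h import *
import pickle
Ss=[read_camera("side") for _ in range(8)];Ts=[read_camera("top") for _ in range(4)]
S=Ss[0];T=Ts[0]
S["img"]=np.mean([q["img"].astype(np.float32) for q in Ss],0);T["img"]=np.mean([q["img"].astype(np.float32) for q in Ts],0)
for p in(S,T):
    b=cv2.GaussianBlur(p["img"],(0,0),1.3);p["sh"]=np.clip(p["img"]*2.5-1.5*b,0,255)
pickle.dump((S,T),open("p1.pkl","wb"))
yaw=-34.26;x=np.array([np.cos(np.radians(yaw)),np.sin(np.radians(yaw)),0]);z=np.array([0,0,1.]);y=np.cross(z,x)
O=np.array([.5578,.1658,0])
def grid(im,s,w,h):
    im=im.astype(np.uint8).copy()
    for k in range(-100,101,10):
        c=int((w+k/1000)*s);
        if 0<=c<im.shape[1]: cv2.line(im,(c,0),(c,im.shape[0]),(0,0,255) if k==0 else (0,200,255),1)
        c=int((h+k/1000)*s)
        if 0<=c<im.shape[0]: cv2.line(im,(0,c),(im.shape[1],c),(0,0,255) if k==0 else (0,200,255),1)
    return im
# camera S on which side in y?
print("cam in rack y",(S["world_from_camera"][:3,3]-O)@y,"x",(S["world_from_camera"][:3,3]-O)@x)
w,h,s=.04,.06,5500
im=rect(S,S["sh"],O-.007*y*np.sign(-((S["world_from_camera"][:3,3]-O)@y))+.11*z,x,-z,w,h,s)
cv2.imwrite("pics/rs.png",grid(im,s,w,h))
w,h,s=.04,.05,6000
ims=[rect(T,T["sh"],O+.13*z,x,y*-1,w,h,s),]
cv2.imwrite("pics/rt.png",grid(ims[0],s,w,h))
E
```

```text
cam in rack y -0.7466903613032738 x 0.02547696892653896
```

View pics/rs.png

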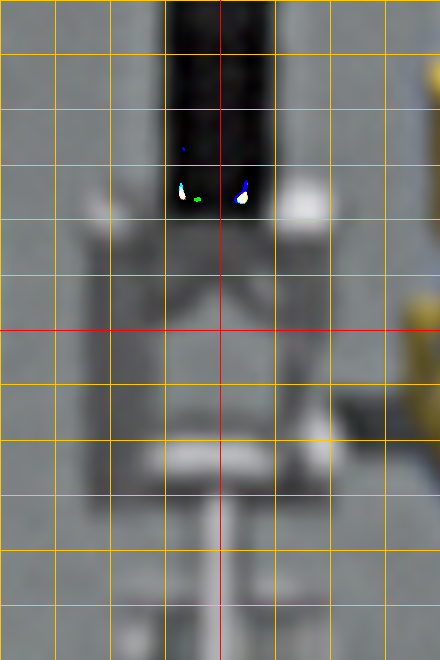

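View pics/rt.png

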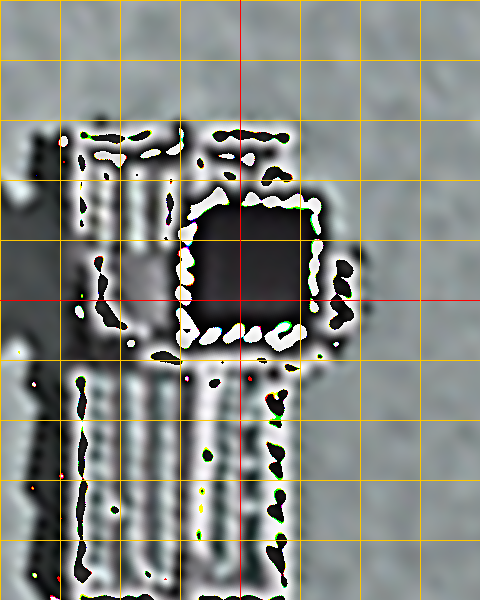

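```bash
cat >> h.py <<'E'
from scipy.spatial.transform import Rotation as R
def plan(tgts,op,vmax=.055,wmax=10,pos=None,rot=None):
    "tgts list of (pos,yaw); prints rows"
    o=get_obs();p=np.array(o["tool_pos"] if pos is None else pos);r=R.from_euler("xyz",o["tool_rot"] if rot is None else rot,degrees=True);out=[]
    for q,yaw in tgts:
        q=np.array(q);g=R.from_euler("xyz",[180,0,yaw],degrees=True)
        rv=(r.inv()*g).as_rotvec();n=int(max(np.ceil(np.linalg.norm(q-p)/vmax),np.ceil(np.degrees(np.linalg.norm(rv))/wmax),1))
        p0,r0=p,r
        for i in range(1,n+1):
            pi=p0+(q-p0)*i/n;ri=r0*R.from_rotvec(rv*i/n)
            d=r.inv().apply(pi-p);w=np.degrees((r.inv()*ri).as_rotvec())
            out.append(f"{op} "+" ".join(f"{v:.4f}" for v in d)+" "+" ".join(f"{v:.2f}" for v in w));p,r=pi,ri
    print(len(out));print("; ".join(out))
E
python3 - <<'E'
from h import *
S=None
plan([((.558,.1655,.29),55.7)],1)
E
```

```text
11
1 -0.0429 -0.0281 0.0002 0.00 -0.00 9.55; 1 -0.0470 -0.0206 0.0002 0.00 -0.00 9.55; 1 -0.0497 -0.0125 0.0002 0.00 -0.00 9.55; 1 -0.0511 -0.0041 0.0002 0.00 -0.00 9.55; 1 -0.0511 0.0044 0.0002 0.00 -0.00 9.55; 1 -0.0497 0.0128 0.0002 0.00 -0.00 9.55; 1 -0.0469 0.0209 0.0002 0.00 -0.00 9.55; 1 -0.0427 0.0284 0.0002 0.00 -0.00 9.55; 1 -0.0374 0.0351 0.0002 0.00 -0.00 9.55; 1 -0.0311 0.0408 0.0002 0.00 -0.00 9.55; 1 -0.0239 0.0454 0.0002 0.00 -0.00 9.55
```

Things that could be taken for the rack, by side-picture handle pixel:
- green rack (192,197)
- large steel rack (258,190)
- yellow rack (282,183)
- small steel rack (311,195)

I choose the large steel one at (258,190), top picture (245,209). The rectified crop shows its solid spine on the left and its mouth, with the thin gate, on the right. So the rack's +x is at about yaw −34°.

Emit:
{"name": "carry_out", "arguments": {
  "increments": "1 -0.043 -0.028 0 0 0 9.55; 1 -0.047 -0.0206 0 0 0 9.55; 1 -0.05 -0.0125 0 0 0 9.55; 1 -0.051 -0.004 0 0 0 9.55; 1 -0.051 0.0044 0 0 0 9.55; 1 -0.05 0.0128 0 0 0 9.55; 1 -0.047 0.021 0 0 0 9.55; 1 -0.043 0.0284 0 0 0 9.55; 1 -0.0374 0.035 0 0 0 9.55; 1 -0.031 0.041 0 0 0 9.55; 1 -0.024 0.0454 0 0 0 9.55; 1 0 0 0 0 0 0",
  "force": 40
}}

```text
time_s: 3.0
tool_pos: [0.5568, 0.1426, 0.2925]
tool_rot: [180.0, -0.3, 52.3]
force: [-0.4, 0.4, 0.4]
grip_width: 0.087
```

```bash
python3 - <<'E'
from h import *
o=get_obs();print(o["time_s"],o["tool_pos"],o["tool_rot"],o["force"])
plan([((.558,.1655,.26),55.7),((.558,.1655,.2035),55.7)],1,vmax=.03)
E
```

```text
3.0 [0.5567635  0.14255466 0.29254651] [179.98062648  -0.3432864   52.27663299] [-0.3502492   0.39443156  0.40303043]
4
1 0.0094 -0.0065 0.0163 0.01 -0.17 -1.71; 1 0.0096 -0.0062 0.0163 0.01 -0.17 -1.71; 1 -0.0000 -0.0000 0.0283 -0.00 -0.00 -0.00; 1 -0.0000 -0.0000 0.0283 -0.00 -0.00 -0.00
```

Emit:
{"name": "carry_out", "arguments": {
  "increments": "1 0.0094 -0.0065 0.008 0 -0.17 -1.7; 1 0.0096 -0.0062 0.008 0 -0.17 -1.7; 1 0 0 0 0 0 0"
}}

```text
time_s: 3.38
tool_pos: [0.5564, 0.1709, 0.2748]
tool_rot: [-179.9, -0.0, 56.3]
force: [0.0, 0.1, 0.6]
grip_width: 0.087
```

```bash
python3 - <<'E'
from h import *
o=get_obs();print(o["time_s"],o["tool_pos"],o["tool_rot"],o["force"])
T=read_camera("top")
cv2.imwrite("pics/t4.png",cv2.resize(T["img"][150:270,170:310],None,fx=5,fy=5,interpolation=cv2.INTER_CUBIC))
plan([((.558,.1655,.25),55.7),((.558,.1655,.2035),55.7)],1,vmax=.025)
E
```

```text
3.375 [0.55637815 0.17091475 0.27483982] [-1.79883971e+02 -1.09078179e-03  5.63148272e+01] [0.03571546 0.08890842 0.56966385]
4
1 -0.0016 0.0019 0.0126 -0.04 -0.01 0.27; 1 -0.0016 0.0019 0.0126 -0.04 -0.01 0.27; 1 0.0000 -0.0000 0.0232 0.00 0.00 0.00; 1 0.0000 -0.0000 0.0233 0.00 0.00 0.00
```

View pics/t4.png

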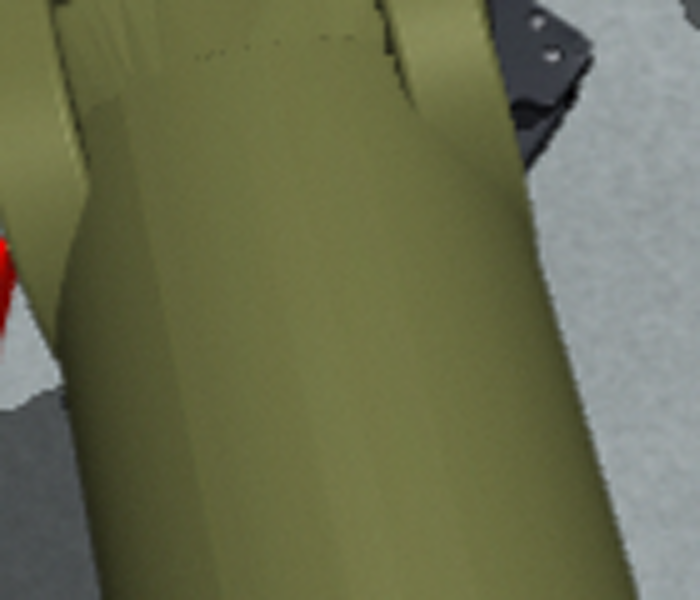

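The arm hides the rack in the top view, with only a corner of the gripper showing at about (545,50) in the crop. I'll settle, descend in steps and check with the side view.

Emit:
{"name": "carry_out", "arguments": {
  "increments": "1 -0.0016 0.0019 0.0126 0 0 0.27; 1 -0.0016 0.0019 0.0126 0 0 0.27; 1 0 0 0 0 0 0; 1 0 0 0 0 0 0"
}}

```text
time_s: 3.92
tool_pos: [0.5576, 0.1651, 0.248]
tool_rot: [-179.9, 0.0, 55.7]
force: [-0.3, -0.8, 0.1]
grip_width: 0.0868
```

```bash
python3 - <<'E'
from h import *
o=get_obs();print(o["time_s"],o["tool_pos"],o["tool_rot"],o["force"])
T=read_camera("side")
cv2.imwrite("pics/s5.png",cv2.resize(T["img"][140:270,200:330],None,fx=4.5,fy=4.5,interpolation=cv2.INTER_CUBIC))
plan([((.558,.1655,.2035),55.7)],1,vmax=.025)
E
```

```text
3.925 [0.55758129 0.16508338 0.24800629] [-1.79909835e+02  2.85403653e-02  5.56991534e+01] [-0.33113021 -0.75664788  0.10186161]
2
1 0.0003 0.0001 0.0222 -0.05 0.02 -0.00; 1 0.0003 0.0001 0.0222 -0.05 0.02 -0.00
```

View pics/s5.png

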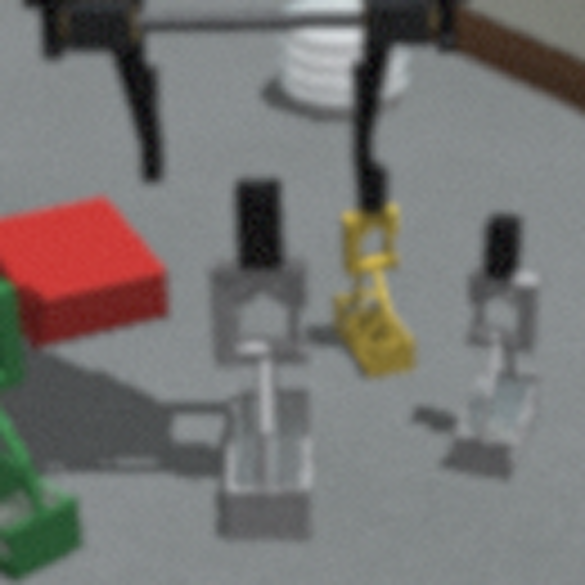

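The fingers at crop (152,180) and (372,205) straddle the handle at (258,190), centred. Descending and closing.

Emit:
{"name": "carry_out", "arguments": {
  "increments": "1 0.0003 0 0.022 0 0 0; 1 0.0003 0 0.02 0 0 0; 1 0 0 0.003 0 0 0; 0.15 0 0 0 0 0 0; 0.15 0 0 0 0 0 0; 0.15 0 0 0 0 0 0; 0.15 0 0 0 0 0 0; 0.15 0 0 0 0 0 0",
  "force": 50
}}

```text
time_s: 4.97
tool_pos: [0.5605, 0.166, 0.2071]
tool_rot: [179.8, -0.4, 55.7]
force: [-1.0, -0.3, 0.8]
grip_width: 0.0447
```

Emit:
{"name": "carry_out", "arguments": {
  "increments": "0.15 -0.0018 0.001 0.0035 0 0 0; 0.1 0 0 0 0 0 0; 0.1 0 0 0 0 0 0; 0.1 0 0 0 0 0 0; 0.1 0 0 0 0 0 0; 0.1 0 0 0 0 0 0; 0.1 0 0 0 0 0 0"
}}

```text
time_s: 5.85
tool_pos: [0.56, 0.1639, 0.2032]
tool_rot: [179.9, -0.4, 55.7]
force: [-0.1, -0.1, 1.0]
grip_width: 0.0216
```

```bash
python3 - <<'E'
from h import *
o=get_obs();print(o["time_s"],o["tool_pos"],o["tool_rot"],o["force"])
plan([((.560,.164,.30),55.7),((.424,-.2440,.30),110.2)],.1,vmax=.035,wmax=8)
E
```

```text
5.85 [0.56003656 0.16392519 0.20317058] [179.88606508  -0.36632845  55.67171427] [-0.14950231 -0.14185805  1.03452403]
16
0.1 0.0002 0.0000 -0.0323 0.04 -0.12 -0.01; 0.1 0.0002 0.0000 -0.0323 0.04 -0.12 -0.01; 0.1 0.0001 -0.0000 -0.0323 0.04 -0.12 -0.01; 0.1 -0.0318 0.0090 0.0000 -0.00 0.00 -4.19; 0.1 -0.0324 0.0067 0.0000 -0.00 0.00 -4.19; 0.1 -0.0328 0.0043 0.0000 -0.00 0.00 -4.19; 0.1 -0.0330 0.0019 0.0000 -0.00 0.00 -4.19; 0.1 -0.0331 -0.0005 -0.0000 -0.00 0.00 -4.19; 0.1 -0.0330 -0.0029 -0.0000 -0.00 0.00 -4.19; 0.1 -0.0326 -0.0053 -0.0000 -0.00 0.00 -4.19; 0.1 -0.0322 -0.0077 -0.0000 -0.00 0.00 -4.19; 0.1 -0.0315 -0.0100 -0.0000 -0.00 0.00 -4.19; 0.1 -0.0307 -0.0123 -0.0000 -0.00 0.00 -4.19; 0.1 -0.0297 -0.0145 -0.0000 -0.00 0.00 -4.19; 0.1 -0.0286 -0.0167 -0.0000 -0.00 0.00 -4.19; 0.1 -0.0273 -0.0187 -0.0000 -0.00 0.00 -4.19
```

Emit:
{"name": "carry_out", "arguments": {
  "increments": "0.1 0 0 -0.02 0 0 0; 0.1 0 0 -0.03 0 0 0; 0.1 0 0 -0.03 0 0 0; 0.1 0 0 -0.02 0 0 0; 0.1 0 0 0 0 0 0; 0.1 0 0 0 0 0 0"
}}

```text
time_s: 6.6
tool_pos: [0.5573, 0.1626, 0.3003]
tool_rot: [-179.9, 0.1, 55.7]
force: [-0.0, 1.3, -3.6]
grip_width: 0.0214
```

```bash
python3 - <<'E'
from h import *
o=get_obs();print(o["time_s"],o["tool_pos"],o["tool_rot"],o["force"])
T=read_camera("side")
cv2.imwrite("pics/s6.png",cv2.resize(T["img"][120:270,200:330],None,fx=4,fy=4,interpolation=cv2.INTER_CUBIC))
plan([((.424,-.2440,.30),110.2)],.1,vmax=.035,wmax=8)
E
```

```text
6.6 [0.55725468 0.1626136  0.3002773 ] [-1.79864386e+02  1.34028857e-01  5.56570588e+01] [-0.01586183  1.31439834 -3.57803567]
13
0.1 -0.0316 0.0092 0.0001 -0.01 0.00 -4.20; 0.1 -0.0322 0.0068 0.0001 -0.01 0.00 -4.20; 0.1 -0.0326 0.0045 0.0001 -0.01 0.00 -4.20; 0.1 -0.0328 0.0021 0.0001 -0.01 0.00 -4.20; 0.1 -0.0329 -0.0003 0.0001 -0.01 0.00 -4.20; 0.1 -0.0328 -0.0027 0.0001 -0.01 0.00 -4.20; 0.1 -0.0325 -0.0051 0.0001 -0.01 0.00 -4.20; 0.1 -0.0320 -0.0075 0.0001 -0.01 0.00 -4.20; 0.1 -0.0314 -0.0098 0.0001 -0.01 0.00 -4.20; 0.1 -0.0306 -0.0121 0.0000 -0.01 0.00 -4.20; 0.1 -0.0296 -0.0143 0.0000 -0.01 0.00 -4.20; 0.1 -0.0285 -0.0164 0.0000 -0.01 0.00 -4.20; 0.1 -0.0272 -0.0185 0.0000 -0.01 0.00 -4.20
```

View pics/s6.png

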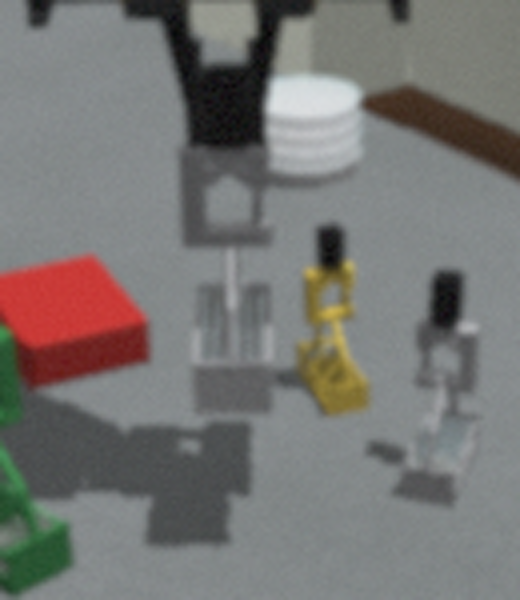

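The large steel rack hangs upright in the grip at crop (230,250), clear of the bench. Its gate notch is on the right at (258,205). Moving to before the stand.

Emit:
{"name": "carry_out", "arguments": {
  "increments": "0.1 -0.018 0.005 0 0 0 -2.5; 0.1 -0.0322 0.008 0 0 0 -4.2; 0.1 -0.0326 0.006 0 0 0 -4.2; 0.1 -0.0328 0.004 0 0 0 -4.2; 0.1 -0.033 0.001 0 0 0 -4.2; 0.1 -0.033 -0.002 0 0 0 -4.2; 0.1 -0.0325 -0.005 0 0 0 -4.2; 0.1 -0.032 -0.007 0 0 0 -4.2; 0.1 -0.0314 -0.009 0 0 0 -4.2; 0.1 -0.0306 -0.012 0 0 0 -4.2; 0.1 -0.0296 -0.014 0 0 0 -4.2; 0.1 -0.0285 -0.016 0 0 0 -4.2; 0.1 -0.02 -0.013 0 0 0 -4; 0.1 0 0 0 0 0 0; 0.1 0 0 0 0 0 0"
}}

```text
time_s: 8.52
tool_pos: [0.4234, -0.2332, 0.2861]
tool_rot: [-178.5, -0.4, 110.1]
force: [1.0, -0.1, -2.7]
grip_width: 0.0218
```

```bash
python3 - <<'E'
from h import *
o=get_obs();print(o["time_s"],o["tool_pos"],o["tool_rot"],o["force"])
plan([((.424,-.2440,.30),110.2),((.424,-.2440,.2640),110.2)],.1,vmax=.025,wmax=8)
E
```

```text
8.525 [ 0.42336619 -0.23317305  0.28610759] [-178.49734852   -0.37760132  110.10880809] [ 0.97007524 -0.10719745 -2.74960276]
3
0.1 -0.0103 -0.0035 -0.0139 -1.50 -0.38 -0.09; 0.1 0.0000 -0.0000 0.0180 -0.00 0.00 0.00; 0.1 0.0000 -0.0000 0.0180 -0.00 0.00 0.00
```

Emit:
{"name": "carry_out", "arguments": {
  "increments": "0.1 -0.006 -0.002 0.008 -0.8 -0.2 0; 0.1 -0.005 -0.002 0.012 -0.7 -0.2 0; 0.1 0 0 0 0 0 0; 0.1 0 0 0 0 0 0; 0.1 0 0 0 0 0 0"
}}

```text
time_s: 9.15
tool_pos: [0.4242, -0.2423, 0.2642]
tool_rot: [179.9, -0.0, 110.4]
force: [-0.3, -0.7, -2.7]
grip_width: 0.0217
```

```bash
python3 - <<'E'
from h import *
import pickle
o=get_obs();print(o["time_s"],o["tool_pos"],o["tool_rot"],o["force"])
S=read_camera("side");T=read_camera("top");pickle.dump((S,T),open("p2.pkl","wb"))
cv2.imwrite("pics/s7.png",cv2.resize(S["img"][190:390,260:440],None,fx=3,fy=3,interpolation=cv2.INTER_CUBIC))
cv2.imwrite("pics/t7.png",T["img"])
plan([((.424,-.2440,.2640),110.2)],.1,vmax=.025,wmax=8)
E
```

```text
9.15 [ 0.42415349 -0.24229255  0.26422385] [ 1.79947283e+02 -1.34114182e-02  1.10367922e+02] [-0.27927923 -0.70095913 -2.72066172]
1
0.1 -0.0015 -0.0008 0.0003 0.07 -0.00 0.17
```

View pics/s7.png

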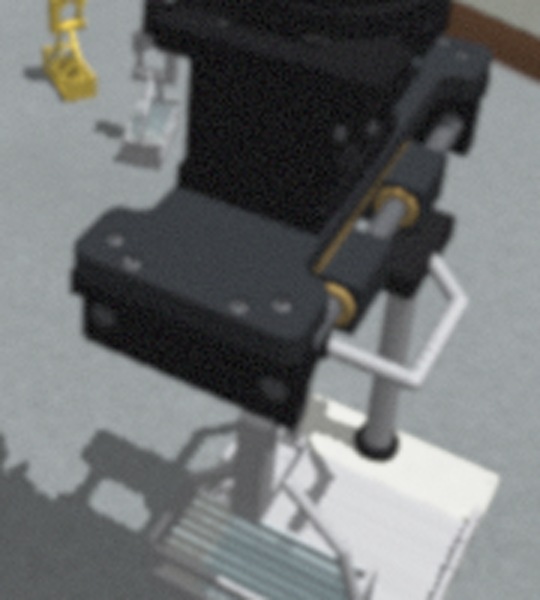

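View pics/t7.png

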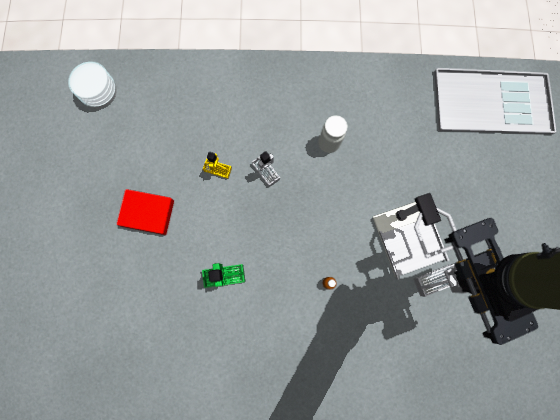

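```bash
cat >> h.py <<'E'
def ov(p,box,f,name,z0,pos,yaw,bar=None):
    x=np.array([np.cos(np.radians(yaw)),np.sin(np.radians(yaw)),0]);z=np.array([0,0,1.]);y=np.cross(z,x)
    O=np.array([pos[0],pos[1],z0])
    W=lambda a,b,c:O+a*x+b*y+c*z
    polys=[[W(a*.02,b*.045,zz) for a,b in((1,1),(1,-1),(-1,-1),(-1,1),(1,1))] for zz in(0,.03)]
    for s in(-.007,.007):
        polys.append([W(a,s,c) for a,c in((.021,.107),(.021,.13),(-.022,.13),(-.022,.078),(.021,.078),(.021,.086),(-.012,.086),(-.012,.112),(0,.119),(.014,.107),(.021,.107))])
    if bar is not None: polys.append(bar)
    l,t,r,b=box;im=cv2.resize(p["img"][t:b,l:r],None,fx=f,fy=f,interpolation=cv2.INTER_CUBIC)
    for q in polys: cv2.polylines(im,[((proj(p,np.array(q))-[l,t]+.5)*f).astype(np.int32)],False,(0,0,255),1)
    cv2.imwrite(name,im)
E
python3 - <<'E'
from h import *
import pickle
S,T=pickle.load(open("p2.pkl","rb"))
pos=[.42415,-.2423];bar=[[.4680,-.1882,.16],[.4936,-.2582,.16]]
ov(S,(290,280,430,400),5,"pics/o_s.png",.2642-.2035,pos,20.37,bar)
ov(T,(400,190,520,310),5,"pics/o_t.png",.2642-.2035,pos,20.37,bar)
E
```

```text
(no output)
```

View pics/o_s.png

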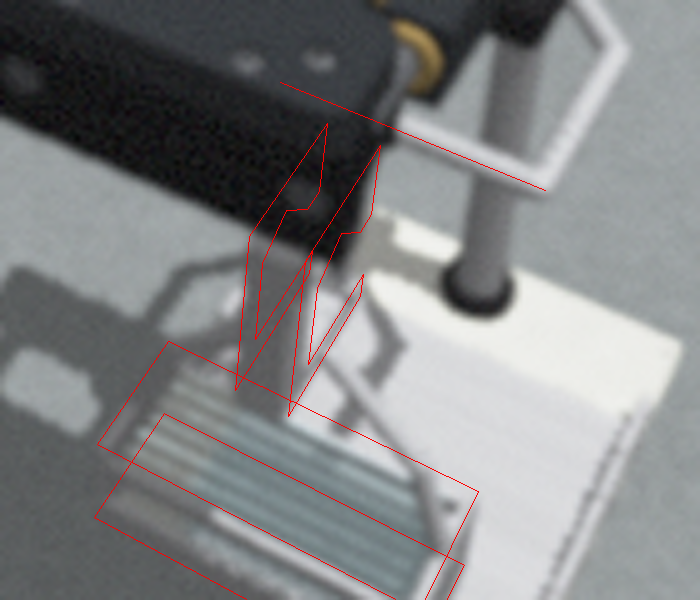

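View pics/o_t.png

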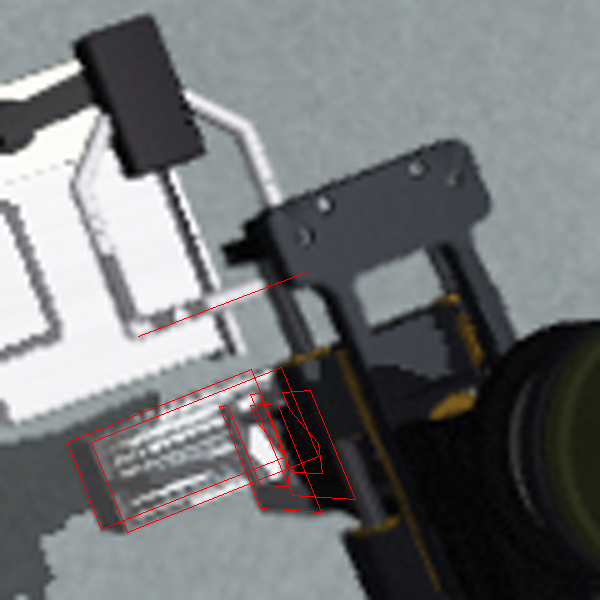

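Emit:
{"name": "carry_out", "arguments": {
  "increments": "0.1 0 0.01 0.0003 0 0 0; 0.1 0 0.012 0.0003 0 0 0; 0.1 0 0.008 0 0 0 0; 0.1 0 0 0 0 0 0; 0.1 0 0 0 0 0 0"
}}

```text
time_s: 9.88
tool_pos: [0.4554, -0.2305, 0.2639]
tool_rot: [179.9, 0.0, 110.5]
force: [0.6, 0.1, -2.6]
grip_width: 0.0213
```

```bash
cat >> h.py <<'E'
def st():
    o=get_obs();M=np.array([.4808,-.2232]);a=np.radians(20.2);x=np.array([np.cos(a),np.sin(a)]);y=np.array([-x[1],x[0]])
    d=o["tool_pos"][:2]-M;f=o["force"]
    print("t",round(o["time_s"],2),"sx %.2f sy %.2f mm z %.2f"%(d@x*1e3,d@y*1e3,o["tool_pos"][2]*1e3),"rot",o["tool_rot"].round(2),"f along %.2f lat %.2f z %.2f"%(f[:2]@x,f[:2]@y,f[2]),"tq",o["wrist_torque"].round(2),"w",o["grip_width"])
E
python3 -c "
from h import *
st()"
```

```text
t 9.88 sx -26.32 sy 1.89 mm z 263.90 rot [1.7993e+02 5.0000e-02 1.1046e+02] f along 0.62 lat -0.12 z -2.60 tq [-0.04  0.01 -0.01] w 0.021291144351779718
```

Emit:
{"name": "carry_out", "arguments": {
  "increments": "0.1 0 0.003 0.0005 0 0 0.2; 0.1 0 0.003 0 0 0 0; 0.1 0 0 0 0 0 0"
}}

```text
time_s: 10.25
tool_pos: [0.461, -0.2286, 0.2634]
tool_rot: [179.9, 0.0, 110.2]
force: [-0.7, -0.3, -2.8]
grip_width: 0.0218
```

```bash
python3 -c "
from h import *
st()"
```

```text
t 10.25 sx -20.42 sy 1.81 mm z 263.39 rot [1.7992e+02 2.0000e-02 1.1021e+02] f along -0.80 lat -0.02 z -2.79 tq [-0.08 -0.02  0.02] w 0.02175822557383536
```

Emit:
{"name": "carry_out", "arguments": {
  "increments": "0.1 0 0.003 0 0 0 0; 0.1 0 0.003 0 0 0 0; 0.1 0 0 0 0 0 0"
}}

```text
time_s: 10.62
tool_pos: [0.4652, -0.2273, 0.263]
tool_rot: [-179.9, -0.0, 110.1]
force: [-1.9, -0.2, -1.8]
grip_width: 0.0214
```

```bash
python3 -c "
from h import *
st()"
```

```text
t 10.62 sx -16.07 sy 1.51 mm z 262.99 rot [-1.7986e+02 -3.0000e-02  1.1014e+02] f along -1.80 lat 0.49 z -1.83 tq [-0.24  0.66 -0.01] w 0.021355687311057765
```

Emit:
{"name": "carry_out", "arguments": {
  "increments": "0.1 0 0.003 0 0 0 0; 0.1 0 0.003 0 0 0 0; 0.1 0 0 0 0 0 0"
}}

```text
time_s: 11.0
tool_pos: [0.4702, -0.2256, 0.2624]
tool_rot: [-179.7, -0.1, 110.1]
force: [-3.2, -1.9, -3.6]
grip_width: 0.0215
```

```bash
python3 -c "
from h import *
st()"
```

```text
t 11.0 sx -10.82 sy 1.39 mm z 262.45 rot [-1.7972e+02 -6.0000e-02  1.1009e+02] f along -3.70 lat -0.66 z -3.61 tq [-0.38  0.69  0.03] w 0.021474535115670535
```

Emit:
{"name": "carry_out", "arguments": {
  "increments": "0.1 0 0.003 -0.0008 -0.2 0 0; 0.1 0 0.003 0 0 0 0; 0.1 0 0 0 0 0 0"
}}

```text
time_s: 11.38
tool_pos: [0.4758, -0.2234, 0.2627]
tool_rot: [-179.9, -0.1, 110.1]
force: [-1.7, -1.7, -4.4]
grip_width: 0.0218
```

```bash
python3 -c "
from h import *
st()"
```

```text
t 11.38 sx -4.73 sy 1.52 mm z 262.68 rot [-1.7987e+02 -8.0000e-02  1.1009e+02] f along -2.14 lat -1.02 z -4.36 tq [-0.34  0.43 -0.03] w 0.021752577221280933
```

Emit:
{"name": "carry_out", "arguments": {
  "increments": "0.1 0 0.003 -0.0003 0 0 0; 0.1 0 0.003 0 0 0 0; 0.1 0 0 0 0 0 0"
}}

```text
time_s: 11.75
tool_pos: [0.4824, -0.2207, 0.2629]
tool_rot: [-179.9, -0.1, 110.1]
force: [-1.3, -1.4, -4.5]
grip_width: 0.0216
```

```bash
python3 -c "
from h import *
st()"
```

```text
t 11.75 sx 2.35 sy 1.78 mm z 262.85 rot [-1.7993e+02 -8.0000e-02  1.1012e+02] f along -1.65 lat -0.85 z -4.52 tq [-0.24  0.27 -0.03] w 0.021626760518217915
```

Emit:
{"name": "carry_out", "arguments": {
  "increments": "0.1 0 0.002 0 0 0 0; 0.1 0 0.001 0 0 0 0; 0.1 0 0 0 0 0 0"
}}

```text
time_s: 12.12
tool_pos: [0.4871, -0.2184, 0.2632]
tool_rot: [179.9, -0.1, 110.2]
force: [-0.4, 0.3, -2.4]
grip_width: 0.0215
```

```bash
python3 -c "
from h import *
st()"
```

```text
t 12.12 sx 7.56 sy 2.36 mm z 263.18 rot [ 1.7986e+02 -6.0000e-02  1.1019e+02] f along -0.32 lat 0.43 z -2.42 tq [-0.06 -0.02  0.02] w 0.021497359355975132
```

Emit:
{"name": "carry_out", "arguments": {
  "increments": "0.1 0 0.0015 0 0 0 0; 0.1 0 0 0 0 0 0; 0.1 0 0 0 0 0 0"
}}

```text
time_s: 12.5
tool_pos: [0.489, -0.218, 0.2641]
tool_rot: [179.8, -0.0, 110.2]
force: [0.1, 0.5, -3.2]
grip_width: 0.0216
```

```bash
python3 - <<'E'
from h import *
st()
S=read_camera("side");T=read_camera("top")
cv2.imwrite("pics/s8.png",cv2.resize(S["img"][250:400,290:430],None,fx=4,fy=4,interpolation=cv2.INTER_CUBIC))
E
```

```text
t 12.5 sx 9.45 sy 2.07 mm z 264.07 rot [ 1.7979e+02 -3.0000e-02  1.1019e+02] f along 0.31 lat 0.43 z -3.18 tq [-0.05  0.16  0.01] w 0.021625200536821893
```

View pics/s8.png

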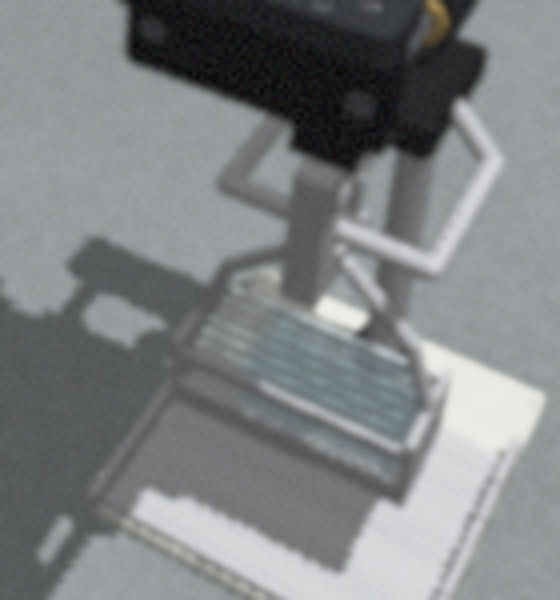

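Emit:
{"name": "carry_out", "arguments": {
  "increments": "0.1 0 0.0015 0.0005 0 0 0; 0.1 0 0 0 0 0 0; 0.1 0 0 0 0 0 0"
}}

```text
time_s: 12.98
tool_pos: [0.4893, -0.2181, 0.2635]
tool_rot: [179.9, -0.1, 110.1]
force: [-2.6, 0.3, -1.8]
grip_width: 0.0217
```

```bash
python3 - <<'E'
from h import *
st()
E
```

```text
t 12.97 sx 9.75 sy 1.88 mm z 263.47 rot [ 1.7992e+02 -8.0000e-02  1.1014e+02] f along -2.29 lat 1.18 z -1.80 tq [-0.16  0.46 -0.03] w 0.0217250721682704
```

The spine met the bar at 9.7 mm with about 2 N, and the gate force had vanished 2 mm earlier, so the gate flicked. Next I back off to centre the bar, then lower.

Emit:
{"name": "carry_out", "arguments": {
  "increments": "0.1 0 -0.004 0 0 0 0; 0.1 0 -0.003 0 0 0 0; 0.1 0 0 0.002 0 0 0; 0.1 0 0 0 0 0 0"
}}

```text
time_s: 13.48
tool_pos: [0.4838, -0.22, 0.2617]
tool_rot: [179.7, -0.0, 110.2]
force: [0.0, -0.2, -2.7]
grip_width: 0.0219
```

```bash
python3 - <<'E'
from h import *
st()
E
```

```text
t 13.47 sx 3.88 sy 1.93 mm z 261.75 rot [ 1.7970e+02 -1.0000e-02  1.1019e+02] f along -0.06 lat -0.22 z -2.67 tq [-0.1  -0.01 -0.01] w 0.021909729877057884
```

Emit:
{"name": "carry_out", "arguments": {
  "increments": "0.1 0 -0.002 0.002 0.3 0 0; 0.1 0 0 0.003 0 0 0; 0.1 0 0 0.002 0 0 0; 0.1 0 0 0 0 0 0"
}}

```text
time_s: 13.98
tool_pos: [0.4819, -0.2206, 0.254]
tool_rot: [-180.0, -0.0, 110.2]
force: [-0.3, 1.2, -1.6]
grip_width: 0.0217
```

```bash
python3 - <<'E'
from h import *
st()
E
```

```text
t 13.97 sx 1.96 sy 2.03 mm z 254.05 rot [-1.7997e+02 -1.0000e-02  1.1020e+02] f along 0.11 lat 1.20 z -1.65 tq [-0.07  0.03  0.03] w 0.02173000117312951
```

Emit:
{"name": "carry_out", "arguments": {
  "increments": "0.1 0 0 0.002 0 0 0; 0.1 0 0 0 0 0 0; 0.1 0 0 0 0 0 0"
}}

```text
time_s: 14.35
tool_pos: [0.482, -0.2206, 0.252]
tool_rot: [-180.0, 0.0, 110.2]
force: [0.1, -0.4, -2.8]
grip_width: 0.0219
```

```bash
python3 - <<'E'
from h import *
st()
E
```

```text
t 14.35 sx 2.05 sy 1.97 mm z 251.98 rot [-179.98    0.    110.21] f along -0.05 lat -0.39 z -2.77 tq [-0.03  0.02  0.02] w 0.0219229105334778
```

Emit:
{"name": "carry_out", "arguments": {
  "increments": "0.1 0 0 0.0015 0 0 0; 0.1 0 0 0 0 0 0; 0.1 0 0 0 0 0 0"
}}

```text
time_s: 14.72
tool_pos: [0.4821, -0.2207, 0.2509]
tool_rot: [-180.0, 0.0, 110.2]
force: [-0.5, 0.6, -1.8]
grip_width: 0.0217
```

```bash
python3 - <<'E'
from h import *
st()
E
```

```text
t 14.72 sx 2.10 sy 1.85 mm z 250.92 rot [-1.8000e+02  1.0000e-02  1.1021e+02] f along -0.32 lat 0.72 z -1.79 tq [-0.07  0.08  0.01] w 0.021726790011356283
```

Emit:
{"name": "carry_out", "arguments": {
  "increments": "0.1 0 0 0.0012 0 0 0; 0.1 0 0 0 0 0 0; 0.1 0 0 0 0 0 0"
}}

```text
time_s: 15.1
tool_pos: [0.4821, -0.2208, 0.2508]
tool_rot: [180.0, -0.0, 110.2]
force: [-1.5, -0.0, -0.0]
grip_width: 0.0216
```

```bash
python3 - <<'E'
from h import *
st()
E
```

```text
t 15.1 sx 2.04 sy 1.77 mm z 250.84 rot [ 1.7997e+02 -3.0000e-02  1.1020e+02] f along -1.38 lat 0.48 z -0.04 tq [ 0.01  0.27 -0.  ] w 0.021552958718399153
```

The weight has gone over to the bar (z force about 0). Now letting go.

Emit:
{"name": "carry_out", "arguments": {
  "increments": "0.27 0 0 0 0 0 0; 0.3 0 0 0 0 0 0; 0.35 0 0 0 0 0 0; 0.45 0 0 0 0 0 0; 0.5 0 0 0 0 0 0; 0.5 0 0 0 0 0 0; 0.5 0 0 0 0 0 0",
  "force": 5
}}

```text
time_s: 15.98
tool_pos: [0.4832, -0.2211, 0.2512]
tool_rot: [179.8, 0.1, 110.2]
force: [-0.5, -0.5, -0.1]
grip_width: 0.0436
```

```bash
python3 - <<'E'
from h import *
st()
S=read_camera("side")
cv2.imwrite("pics/s9.png",cv2.resize(S["img"][230:390,290:430],None,fx=4,fy=4,interpolation=cv2.INTER_CUBIC))
E
```

```text
t 15.97 sx 2.93 sy 1.12 mm z 251.18 rot [1.7985e+02 9.0000e-02 1.1021e+02] f along -0.65 lat -0.29 z -0.06 tq [-0.1   0.09 -0.03] w 0.04355974679550425
```

View pics/s9.png

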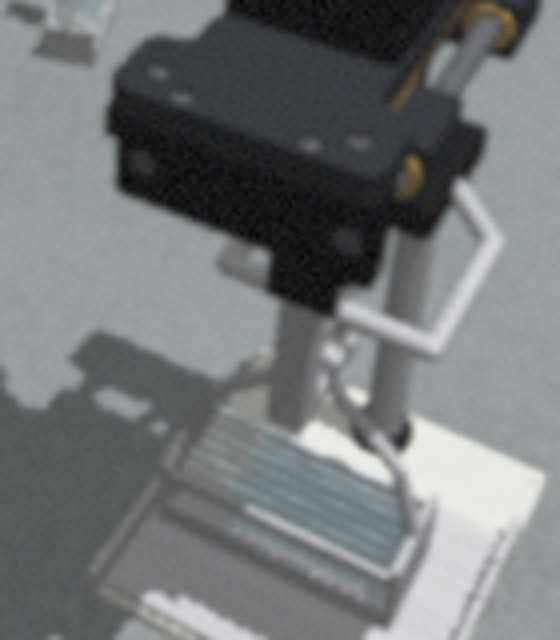

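The rack hangs upright under the bar at crop (295,370) with the fingers open. Now withdrawing straight up.

Emit:
{"name": "carry_out", "arguments": {
  "increments": "0.5 0 0 -0.01 0 0 0; 0.5 0 0 -0.015 0 0 0; 0.5 0 0 -0.02 0 0 0; 0.5 0 0 -0.03 0 0 0; 0.5 0 0 -0.03 0 0 0; 0.5 0 -0.03 -0.03 0 0 0; 0.5 0 -0.03 -0.02 0 0 0; 0.5 0 0 0 0 0 0"
}}

```text
time_s: 17.02
tool_pos: [0.4252, -0.2435, 0.419]
tool_rot: [179.5, 0.3, 110.1]
force: [0.1, 0.0, -0.4]
grip_width: 0.0434
```

```bash
python3 - <<'E'
from h import *
st()
S=read_camera("side");T=read_camera("top")
cv2.imwrite("pics/s10.png",S["img"]);cv2.imwrite("pics/t10.png",T["img"])
cv2.imwrite("pics/s10c.png",cv2.resize(S["img"][230:390,300:430],None,fx=3.7,fy=3.7,interpolation=cv2.INTER_CUBIC))
E
```

```text
t 17.02 sx -59.20 sy 0.15 mm z 418.99 rot [179.47   0.34 110.13] f along 0.15 lat -0.00 z -0.42 tq [0.   0.01 0.05] w 0.04339844890105509
```

View pics/s10.png

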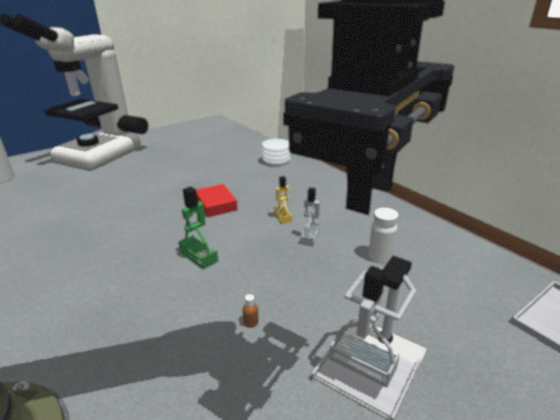

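View pics/s10c.png

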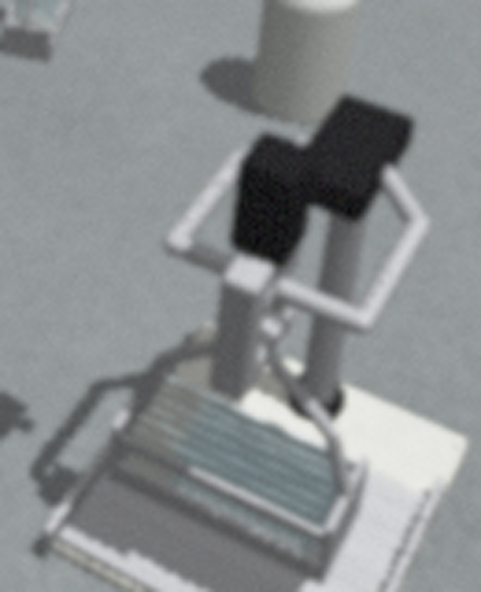

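View pics/t10.png

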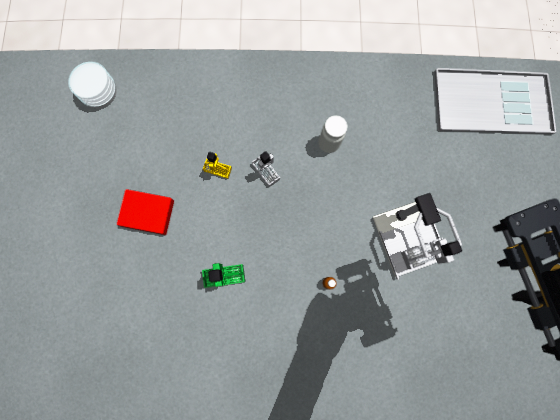

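The rack hangs from the bar by its hook, handle at side (374,275) and top (452,248), and the bystanders look unmoved. I'll check tilt and rest after a short wait.

Emit:
{"name": "carry_out", "arguments": {
  "increments": "0.5 0 0 0 0 0 0; 0.5 0 0 0 0 0 0; 0.5 0 0 0 0 0 0; 0.5 0 0 0 0 0 0; 0.5 0 0 0 0 0 0; 0.5 0 0 0 0 0 0; 0.5 0 0 0 0 0 0; 0.5 0 0 0 0 0 0"
}}

```text
time_s: 18.12
tool_pos: [0.4281, -0.2391, 0.4143]
tool_rot: [180.0, 0.2, 110.5]
force: [-1.2, -0.1, -0.8]
grip_width: 0.0435
```

```bash
python3 - <<'E'
from h import *
S=read_camera("side");T=read_camera("top")
a=cv2.imread("pics/s10.png").astype(int);print("diff",np.abs(S["img"].astype(int)-a)[250:410,300:440].mean(),np.abs(S["img"].astype(int)-a)[350:410,100:200].mean())
bar=[[.4692,-.1872,.16],[.4953,-.2575,.16]]
pos=(.4824,-.2210)
ov(S,(310,240,430,400),4,"pics/o2s.png",.047,pos,20.2,bar)
ov(T,(390,190,480,290),6,"pics/o2t.png",.047,pos,20.2,bar)
E
```

```text
diff 1.8489732142857143 4.7185
```

View pics/o2s.png

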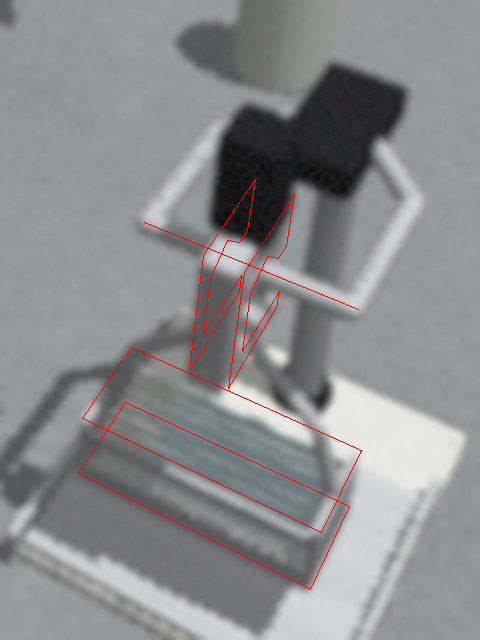

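View pics/o2t.png

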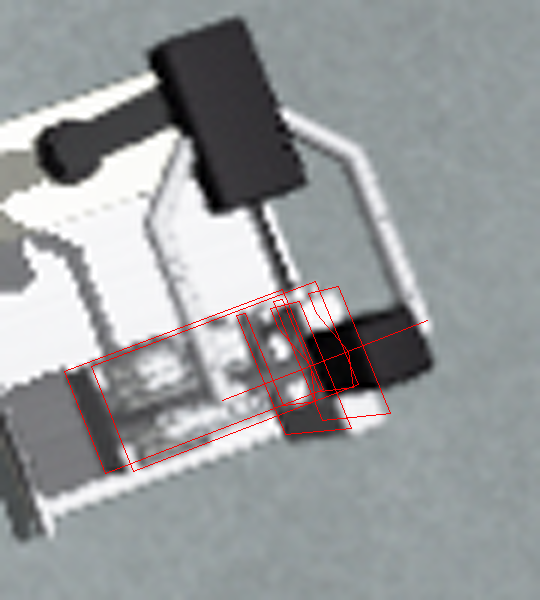

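```bash
python3 - <<'E'
from h import *
Ss=[read_camera("side") for _ in range(6)]
a=np.mean([s["img"].astype(np.float32) for s in Ss],0);a=np.clip(2.2*a-1.2*cv2.GaussianBlur(a,(0,0),1.5),0,255)
cv2.imwrite("pics/gate.png",cv2.resize(a[290:350,345:405],None,fx=10,fy=10,interpolation=cv2.INTER_CUBIC))
st()
E
```

```text
t 18.52 sx -54.97 sy 3.31 mm z 414.22 rot [179.97   0.2  110.49] f along 1.21 lat 0.06 z -0.83 tq [-0.1  -0.03  0.  ] w 0.043490601154860566[ WARN:0@6.394] global loadsave.cpp:1063 imwrite_ Unsupported depth image for selected encoder is fallbacked to CV_8U.
```

View pics/gate.png

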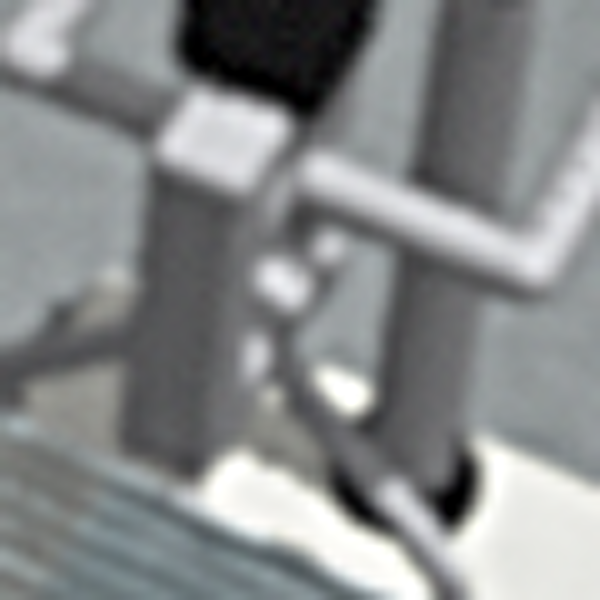

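```bash
python3 -c "
from cell import *
print(sign_off())"
```

```text
the job is handed in; nothing more can be done
None
```

The large steel slide rack now hangs upright by its hook from the front bar of the wire loop, with the gripper well clear. I handed the job in at about 18.5 s of the 59 s allowed.

- **Pushing on:** I took the rack by its black handle, turned it to face the stand and pushed the hook on along the stand's +x. The gate resisted with 2–4 N. That force dropped to about zero shortly before the spine met the bar, where I felt about 2 N, far below the 22 N that bends the loop.
- **Where the bar was:** The touch put the bar about 2 mm farther back than the cameras had shown.
- **Hanging and release:** I backed off about 8 mm and lowered until the bar carried the weight. Then I opened the fingers and withdrew upwards.

**Last checks:**
- Two side pictures about a second apart show the rack at rest, hanging level as far as the pictures show.
- The loop shows no sign of bending, and the canister, dropper bottle and slide box look unmoved.

**Less certain:**
- **Gate:** It is barely visible in the side picture, so "shut" rests mainly on the force drop.
- **Rack position:** The drawn outline of the rack lies about 3–5 mm off the picture. That could be camera calibration, or the rack having slid a little along the bar.

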